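Size a trap ring on the stepped cone and mark its size

ROBOT

A 6-joint arm with a two-finger parallel gripper is mounted at the origin on the work surface. World frame = base frame: x ahead of the robot, y to its left, z up, the work surface at z = 0. Lengths are in m, angles in rad, forces in N, time in s.
With the tool pointing down it reaches from about 0.375 to 0.75 m from the base axis. Payload 9 kg.
Tool frame: the origin (TCP) lies at the very end of the fingers, on their centre line; the grasp point (between the pads) lies 19 mm behind it; z points along the fingers, x is the direction in which the jaws open and shut, and the axes are right-handed (so a half turn about z gives the same grasp; the last joint's range is limited). The gripper opens to 85 mm and grips with 20 to 120 N. Pads are 22 mm wide; open, the fingers measure 114 mm over their backs; the gripper's body (76 mm by 85 mm) begins 54 mm behind the grasp point. The pads swing forward as they close: fully open they stand 13 mm farther back than shut.
Start: joints at [1.04, 0.104, 0.097, 1.564, 0, 1.353], TCP at [0.185, 0.571, 0.231] pointing down, gripper open.
Joint ranges: [-2.99, 2.99], [-0.84, 1.86], [-1.1, 1.16], [-1.84, 2.11], [-1.51, 1.56], [-3.14, 3.14]. Speed limits (rad/s): [2.22, 2.22, 2.57, 3.14, 3.14, 3.14].

INTERFACE

Orientations are given as a unit quaternion [w, x, y, z].
In Python, from station import arm gives the robot as it stands. Calls block until the motion is done:
- arm.movep(position, orientation): joint-space move of the TCP to a pose.
- arm.movel(position, rot=None, vel=0.15, guard=None): straight line of the TCP; rot=None keeps the orientation; vel is the mean speed in m/s. With guard (N) it stops when the force on the tool has changed by that much, and returns True; else False.
- arm.set_joints(angles): joint-space move.
- arm.ungrasp() and arm.close_gripper(strength=None): open the fingers fully, or close them until they stop; strength is the grip in N (None keeps the last).
- arm.wait(seconds).
- arm.inverse_kinematics(position, orientation): joint angles nearest the present ones, or None.
- arm.get_obs(): the state.
- arm.capture(name): name is "scene" or "top"; returns a dict with "frame" (400x640x3 uint8, red, green, blue), "z_map" (400x640 float32, m along the optical axis (not along the pixel's ray), 0 where there is no reading), "K" (3x3 intrinsics, pixels), "R" (3x3) and "t" (3): a world point X has camera coordinates R X + t. Camera axes: x right, y down, z forward; pixel columns grow to the right and rows downward; lengths in m; the calibration is good to about 2 mm. A picture is of the moment at which its call begins.
A pose or a line that the arm cannot do raises arm.PlanningError and nothing moves.
- arm.close_job(): hands the job in, once; it reports no verdict.
The state is a dict: "clock": time; "qpos": joint angles; "dq": joint speeds; "effort": joint torques, N m; "ee_pos": TCP position; "tcp_rot": TCP orientation; "contact_force": force on the tool from outside, world axes, zero at the start; "moment": the same for the moment, N m; "width": finger opening in m.
Only numpy, scipy, OpenCV 4.12 (cv2) and the standard library are available. Lean on these libraries where they do the work, as an engineer would, in place of code of your own. Each camera call takes 0.05 s, during which the arm holds its last target.

TASK

Take the front one of the three black rings in the drainer rack (the one nearest the robot), lay it down flat and let go, then take it again by its outer edge and guide it gently, not dropped, down over the coloured cone until it stops, sitting level. Then slide the black marker to the patch of the same colour as the step that the ring came to rest on (the band directly under the ring), and let go. Leave the other two rings standing in the rack and do not disturb the pan, ramekins, lid and soap dish.

Things in the scene. Friction and masses are not known exactly. Their poses are not given: they have to be found in the camera images.
- ring_small: Small black hard plastic ring: outer diameter 64 mm (62 to 66 where gripped), 14 mm thick, bore 23.6 mm, about 45 g. Origin at its centre; own x = ring axis. Starts standing on edge in one of the three rack slots (which one varies), centre 37 mm above the rack's origin. The three differ in bore only. On the cone it stops on the red step, its centre 62 mm above the gauge's origin.
- ring_medium: Medium black hard plastic ring: outer diameter 64 mm (62 to 66 where gripped), 14 mm thick, bore 35.6 mm, about 45 g. Origin at its centre; own x = ring axis. Starts standing on edge in one of the three rack slots (which one varies), centre 37 mm above the rack's origin. The three differ in bore only. On the cone it stops on the yellow step, its centre 46 mm above the gauge's origin.
- ring_large: Large black hard plastic ring: outer diameter 64 mm (62 to 66 where gripped), 14 mm thick, bore 47.6 mm, about 45 g. Origin at its centre; own x = ring axis. Starts standing on edge in one of the three rack slots (which one varies), centre 37 mm above the rack's origin. The three differ in bore only. On the cone it stops on the blue step, its centre 30 mm above the gauge's origin.
- rack: Low white plastic rack with blue slot walls, fixed on the insert. Origin under its centre, at the insert's top. Slots at its x = -55 (front, nearest the robot), 0 and +55 mm, each 17 mm wide (x) and 70 mm long (y), between walls reaching 24 mm above the origin; small chocks stop the ring rolling. Base 158 x 76 mm.
- insert: White plastic drainer insert, fixed flat plate 480 (x) x 440 (y) mm with flush grey drain slots; origin under its centre at work-surface level, top 12 mm above it. Its part between rack and gauge (world x 0.41 to 0.67, y -0.05 to 0.10 m) is always free, to lay a ring down. A 9 mm high steel rim surrounds it.
- gauge: Fixed sizing gauge: white board 8 mm thick on the worktop with an upright cone. Origin on the cone's axis at the board's underside; board from x = -140 to +50, y = -95 to +95 mm. Along y at x = -95 mm runs the marker slide, with colour patches 24 mm long on both sides of it centred at y = -15 (red), +15 (yellow), +45 mm (blue).
- cone_tip (a point): Top of the cone, 68 mm above gauge origin. Tapered tiers, heights above that origin: blue 8-24 mm (diameter 56 at foot, 52 at top), yellow 24-40 (44, 40), red 40-56 (32, 28), metal nose 56-68 (20, blunt tip). Each coloured tier's top 2 mm is a conical shoulder: the step. A ring stops on the first step wider than its bore; that colour, right under the ring, is its size.
- marker (a joint): Travel of the black marker along the slide, m, 0 to 0.12, towards the gauge's +y; the marker's centre is at gauge y = joint - 0.06. It starts near 0. It is centred on the red patch at 0.045, yellow at 0.075, blue at 0.105. Stays where it is left; friction about 1.5 N.
- marker_top (a point): Centre of the top face of the marker, a black upright block 28 (gauge x) x 20 (gauge y) mm, standing 40 mm above its 14 mm high track; this point is 62 mm above the gauge's origin.
- saucepan: Steel saucepan, diameter 160 mm, 85 mm high, black handle along its +y. Origin at the centre of its underside. Leave alone.
- ramekin_1: Green glass ramekin, diameter 74 mm, 45 mm high; origin under its centre. Leave alone.
- ramekin_2: Green glass ramekin, as the other. Leave alone.
- red_lid: Red silicone lid, diameter 150 mm, with a knob, 28 mm high in all; origin under its centre. Leave alone.
- soap_dish: Green plastic soap dish 85 x 120 x 35 mm with a white hinged flap and knob on top (75 mm high in all); origin under its centre. Leave alone.
There are look-alikes about, which are no part of the job. What is shaped like the ring_large but pink is not meant.

How it is judged:
By the outcome, as a careful person would: the job done as asked, in the order asked, and still so for the second after the job is handed in, with the robot touching nothing.
It also fails if it takes over 64 s, if anything falls off the work surface, if the arm or the gripper's body presses on something with over 40 N, if the wrist force passes 120 N, or if a joint passes its speed limit or range.

## Working session

There is one attempt and no reset: what is moved stays moved. The work goes in short steps, each a Python script; the robot and the scene stay as the last script left them, time stands still between calls to the robot, and variables do not carry over. Pictures are saved under pics/ and viewed, and the job is handed in when it is done.

```bash
ls; mkdir -p pics; cat > h.py <<'E'
import numpy as np, cv2
from station import arm
def cap(n,fn=None):
    c=arm.capture(n)
    if fn: cv2.imwrite('pics/'+fn,c['frame'][:,:,::-1])
    return c
def cloud(c):
    z=c['z_map'].astype(float); v,u=np.mgrid[:z.shape[0],:z.shape[1]]
    K=c['K']; p=np.stack([(u-K[0,2])/K[0,0]*z,(v-K[1,2])/K[1,1]*z,z],-1)
    P=(p-c['t'])@c['R']; P[z<=0]=np.nan
    return P
def proj(c,X):
    p=c['K']@(c['R']@np.array(X)+c['t']); return p[:2]/p[2]
E
python3 - <<'E'
from h import *
for n in('scene','top'):
    c=cap(n,n+'0.png'); np.savez('/tmp/'+n+'0.npz',**c)
    print(n,c['K'].tolist(),c['R'].round(3).tolist(),c['t'].round(3))
print(arm.get_obs())
E
```

```text
pics
scene [[448.58292662566305, 0.0, 315.19528176330346], [0.0, 448.58292662566305, 196.8634992848207], [0.0, 0.0, 1.0]] [[-0.363, 0.932, -0.005], [0.796, 0.307, -0.521], [-0.484, -0.193, -0.854]] [ 0.222 -0.443  1.666]
top [[412.2798134026784, 0.0, 322.9201453716604], [0.0, 412.2798134026784, 201.5599548589586], [0.0, 0.0, 1.0]] [[0.02, -1.0, 0.017], [-0.988, -0.023, -0.151], [0.151, -0.014, -0.988]] [-0.037  0.606  1.334]
{'clock': 0.1, 'qpos': array([1.04032342e+00, 1.04636217e-01, 9.65862703e-02, 1.56392979e+00,
       2.42426933e-05, 1.35311228e+00]), 'dq': array([-8.93624556e-04, -2.22563565e-03,  2.47245568e-03, -1.51566021e-05,
       -1.62420312e-03,  1.86987645e-03]), 'effort': array([ 6.06722184e-03, -5.58209145e+01,  5.04718924e+01,  1.31458111e-02,
       -3.50861746e-04, -8.70124563e-05]), 'ee_pos': array([0.1844503 , 0.57063587, 0.23062366]), 'tcp_rot': array([ 2.25464699e-04,  8.08613916e-01,  5.88339345e-01, -5.47199538e-04]), 'contact_force': array([ 0.52578935,  0.49092156, -0.04105421]), 'moment': array([-0.01858607, -0.06934514,  0.02695458]), 'width': 0.08520621996335163}
```

```bash
sleep 1
```

```text
(no output)
```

View pics/scene0.png

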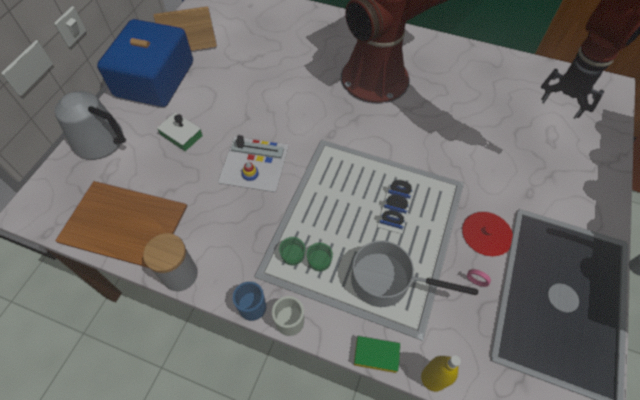

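View pics/top0.png

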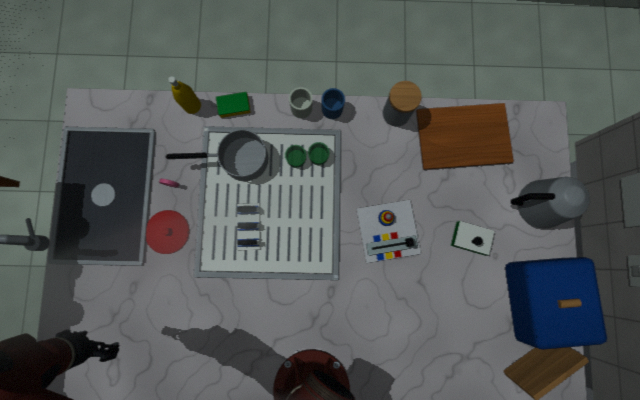

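The three black rings stand in the rack, in scene at (400,187), (396,203) and (392,218), and in top at (249,242), (247,227) and (247,210). The robot base is at the top of scene and the bottom of top, so the front ring should be scene (400,187) / top (249,242). The pink look-alike is at scene (478,278). Next I'll take close crops.

```bash
python3 - <<'E'
from h import *
s=dict(np.load('/tmp/scene0.npz'));t=dict(np.load('/tmp/top0.npz'))
a=s['frame'][165:240,350:450,::-1]; b=t['frame'][185:265,215:285,::-1]
g=s['frame'][125:200,210:300,::-1]; g2=t['frame'][195:270,350:425,::-1]
f=lambda x:cv2.resize(x,(390,290),interpolation=cv2.INTER_CUBIC)
cv2.imwrite('pics/crop0.png',np.vstack([np.hstack([f(a),f(b)]),np.hstack([f(g),f(g2)])]))
for n,c in(('s',s),('t',t)):
    P=cloud(c); hsv=cv2.cvtColor(c['frame'],cv2.COLOR_RGB2HSV)
    R=(P[...,0]>.3)&(P[...,0]<.7)&(P[...,1]>.05)&(P[...,1]<.3)
    # ring tops: z>0.045 in rack neighbourhood
    m=(R&(P[...,2]>.042)&(P[...,2]<.1)).astype(np.uint8)
    k,l,st,ce=cv2.connectedComponentsWithStats(m)
    for i in range(1,k):
        if st[i,4]>8: q=P[l==i]; print(n,'hi',ce[i].round(),st[i,4],q.mean(0).round(4),q.min(0).round(3),q.max(0).round(3))
    # cone / board / marker
    R=(P[...,0]>.3)&(P[...,0]<.7)&(P[...,1]<-.05)&(P[...,1]>-.5)
    m=(R&(P[...,2]>.03)&(P[...,2]<.12)).astype(np.uint8)
    k,l,st,ce=cv2.connectedComponentsWithStats(m)
    for i in range(1,k):
        if st[i,4]>8: q=P[l==i]; print(n,'g',ce[i].round(),st[i,4],q.mean(0).round(4),q.min(0).round(3),q.max(0).round(3))
E
```

```text
s hi [402. 184.] 157 [0.4685 0.222  0.0686] [0.458 0.19  0.042] [0.477 0.254 0.085]
s hi [398. 200.] 196 [0.5236 0.2256 0.0662] [0.512 0.194 0.042] [0.532 0.256 0.084]
s hi [394. 215.] 138 [0.5775 0.228  0.0702] [0.567 0.197 0.043] [0.585 0.26  0.085]
s hi [390. 248.] 412 [0.6853 0.2471 0.0735] [0.675 0.19  0.042] [0.7 0.3 0.1]
s g [190. 134.] 202 [ 0.507  -0.4847  0.0391] [ 0.466 -0.5    0.03 ] [ 0.554 -0.464  0.047]
s g [240. 141.] 92 [ 0.4819 -0.3103  0.0527] [ 0.463 -0.323  0.031] [ 0.494 -0.3    0.067]
s g [249. 168.] 147 [ 0.5673 -0.2379  0.0473] [ 0.543 -0.261  0.03 ] [ 0.584 -0.22   0.073]
t hi [244. 175.] 145 [0.6838 0.2369 0.0764] [0.675 0.194 0.043] [0.7   0.297 0.1  ]
t hi [246. 208.] 85 [0.576  0.2278 0.0727] [0.568 0.199 0.043] [0.587 0.26  0.086]
t hi [246. 225.] 89 [0.5204 0.2243 0.0722] [0.513 0.197 0.043] [0.528 0.255 0.087]
t hi [246. 242.] 85 [0.4663 0.2216 0.0728] [0.458 0.192 0.043] [0.473 0.252 0.085]
t g [387. 217.] 119 [ 0.5605 -0.2368  0.0485] [ 0.544 -0.258  0.031] [ 0.581 -0.219  0.07 ]
t g [460. 235.] 239 [ 0.5044 -0.4842  0.0388] [ 0.462 -0.5    0.03 ] [ 0.553 -0.462  0.045]
t g [409. 242.] 66 [ 0.4781 -0.3086  0.0575] [ 0.464 -0.323  0.033] [ 0.492 -0.299  0.068]
```

View pics/crop0.png

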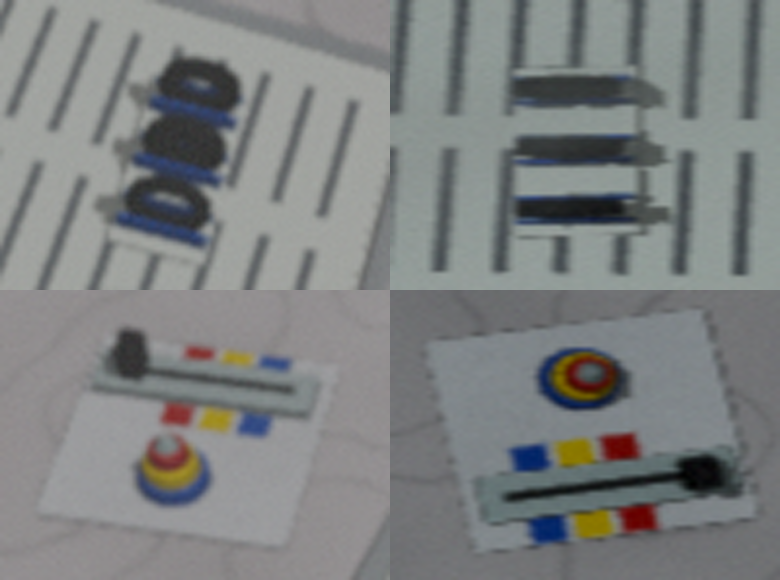

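The close crop confirms the choice. The front ring is the upper one in scene (400,187) and the bottom one in top (249,242). Its bore looks medium, to be checked once it lies flat. Next I'll refine the poses with model fits and check which tilted grasps are reachable.

```bash
cat > fit.py <<'E'
from h import *
from scipy.optimize import least_squares
def conefit(c,guess,verbose=1):
    P=cloud(c).reshape(-1,3); m=(np.hypot(P[:,0]-guess[0],P[:,1]-guess[1])<.034)&(P[:,2]>.012)&(P[:,2]<.075); Q=P[m]
    prof=np.array([[28,8],[26.3,22],[22,24],[20.3,38],[16,40],[14.3,54],[10,56],[10,64],[6,68],[0,68]])/1e3
    seg=np.concatenate([np.linspace(prof[i],prof[i+1],12) for i in range(len(prof)-1)])
    from scipy.spatial import cKDTree
    T=cKDTree(seg)
    f=lambda p:T.query(np.c_[np.hypot(Q[:,0]-p[0],Q[:,1]-p[1]),Q[:,2]-p[2]])[0]
    r=least_squares(f,[*guess,0.],loss='soft_l1',f_scale=.002,diff_step=1e-3)
    return r.x,len(Q),np.median(f(r.x))
def patches(c,cone):
    P=cloud(c); hsv=cv2.cvtColor(c['frame'],cv2.COLOR_RGB2HSV); H,S,V=[hsv[...,i].astype(int) for i in range(3)]
    d=np.hypot(P[...,0]-cone[0],P[...,1]-cone[1]); ok=(d>.04)&(d<.16)&(P[...,2]<.02)&(S>110)&(V>50)&(P[...,0]<cone[0]-.03)
    out={}
    for n,mm in dict(red=(H<8)|(H>172),yellow=(H>18)&(H<35),blue=(H>100)&(H<130)).items():
        k,l,st,ce=cv2.connectedComponentsWithStats((ok&mm).astype(np.uint8))
        out[n]=[P[l==i].mean(0) for i in range(1,k) if st[i,4]>12]
    return out
E
python3 - <<'E'
from fit import *
from scipy.spatial.transform import Rotation as R
for n in('scene','top'):
    c=dict(np.load(f'/tmp/{n}0.npz'))
    p,N,r=conefit(c,(.563,-.237)); print(n,'cone',p.round(4),N,r)
    pa=patches(c,p)
    for k,v in pa.items(): print(k,[x.round(4).tolist() for x in v])
    # marker top plane
    P=cloud(c).reshape(-1,3)
    m=(np.hypot(P[:,0]-.48,P[:,1]+.309)<.03)&(P[:,2]>.054); print('marker top',P[m].mean(0).round(4),m.sum())
    # rings
    for i,x in enumerate((.467,.522,.576)):
        m=(abs(P[:,0]-x)<.014)&(abs(P[:,1]-.225)<.045)&(P[:,2]>.045)&(P[:,2]<.1);Q=P[m]
        def f(p):
            s=(Q[:,0]-p[0])*np.cos(.055)+(Q[:,1]-p[1])*np.sin(.055); t=-(Q[:,0]-p[0])*np.sin(.055)+(Q[:,1]-p[1])*np.cos(.055)
            rr=np.hypot(t,Q[:,2]-p[2]); dr=abs(rr-.025)-.007; ds=abs(s)-.007
            return np.where((dr<0)&(ds<0),np.maximum(dr,ds),np.hypot(np.maximum(dr,0),np.maximum(ds,0)))
        r=least_squares(f,[x,.223,.049],loss='soft_l1',f_scale=.002,diff_step=1e-3); print('ring',i,r.x.round(4),len(Q),np.median(abs(r.fun)))
        t=Q[abs(Q[:,2]-.049)<.008]; print('  side extents y',Q[:,1].min().round(4),Q[:,1].max().round(4))
def q(tilt,yaw,flip=0):
    # tilt>0: tool points forward(+x)/down
    z=np.array([np.sin(tilt)*np.cos(yaw),np.sin(tilt)*np.sin(yaw),-np.cos(tilt)])
    x=np.array([-np.sin(yaw),np.cos(yaw),0])*(-1 if flip else 1)
    M=np.c_[x,np.cross(z,x),z]; o=R.from_matrix(M).as_quat(); return o[[3,0,1,2]]
for yaw in(.055,.2):
  for t in(0,30,45,55,60,65,70):
   for fl in(0,1):
    a=np.radians(t); qq=q(a,yaw,fl)
    p=np.array([.467,.222,.049]); j=arm.inverse_kinematics(p,qq); j2=arm.inverse_kinematics(p+[0,0,.1],qq); print(yaw,t,fl,None if j is None else np.round(j,2), j2 is not None)
for y in(.055,.2):
 for fl in(0,1):
  for t in(0,-10,-20): 
   j=arm.inverse_kinematics([.54,.03,.03],q(np.radians(t),y,fl)); print(t,fl,None if j is None else np.round(j,2))
E
```

```text
scene cone [ 0.5602 -0.2427  0.001 ] 257 0.0013236489304511725
red [[0.5013, -0.2695, 0.0098]]
yellow [[0.4296, -0.2535, 0.0086], [0.4958, -0.24, 0.0097]]
blue [[0.4896, -0.2115, 0.0093]]
marker top [ 0.4796 -0.3121  0.0616] 52
ring 0 [0.465  0.2218 0.0501] 152 0.0012364104358789886
  side extents y 0.1895 0.2538
ring 1 [0.52   0.2251 0.0494] 178 0.0010812262856090687
  side extents y 0.1938 0.2564
ring 2 [0.5748 0.2278 0.05  ] 132 0.0010086864060196718
  side extents y 0.1965 0.2597
top cone [ 0.5621 -0.2397 -0.0008] 205 0.0011822496622350418
red [[0.502, -0.2685, 0.009], [0.4408, -0.2794, 0.0096]]
yellow [[0.4966, -0.2381, 0.0092], [0.4347, -0.2505, 0.0087]]
blue [[0.4912, -0.2094, 0.0079], [0.4292, -0.2212, 0.0081]]
marker top [ 0.478  -0.3099  0.0613] 53
ring 0 [0.4675 0.2248 0.0491] 84 0.0012195908042744981
  side extents y 0.1923 0.2525
ring 1 [0.5219 0.228  0.0492] 88 0.0011763548514726213
  side extents y 0.1972 0.2554
ring 2 [0.5765 0.2309 0.0492] 84 0.0015001966959574831
  side extents y 0.1996 0.2605
0.055 0 0 [ 0.19 -0.1  -0.44  1.23  0.    0.14] True
0.055 0 1 [ 0.19 -0.
[... 458 characters left out ...]

0.2 45 1 None False
0.2 55 0 None False
0.2 55 1 None False
0.2 60 0 None False
0.2 60 1 None False
0.2 65 0 None False
0.2 65 1 None False
0.2 70 0 None False
0.2 70 1 None False
0 0 [-0.19 -0.01 -0.39  1.19  0.   -0.24]
-10 0 [-0.16  0.22 -0.15  1.37 -0.04 -0.22]
-20 0 [-0.15  0.45  0.09  1.55 -0.07 -0.19]
0 1 [-0.19 -0.01 -0.39  1.19  0.    2.9 ]
-10 1 [-0.16  0.22 -0.15  1.37 -0.04  2.93]
-20 1 [-0.15  0.45  0.09  1.55 -0.07  2.95]
0 0 [-0.19 -0.01 -0.39  1.19  0.   -0.39]
-10 0 [-0.15  0.22 -0.16  1.36 -0.06 -0.35]
-20 0 [-0.12  0.45  0.08  1.54 -0.11 -0.31]
0 1 [-0.19 -0.01 -0.39  1.19  0.    2.76]
-10 1 [-0.15  0.22 -0.16  1.36 -0.06  2.79]
-20 1 [-0.12  0.45  0.08  1.54 -0.11  2.84]
```

```bash
cat >> h.py <<'E'
from scipy.spatial.transform import Rotation as R
def q(tilt,yaw,flip=0):
    z=np.array([np.sin(tilt)*np.cos(yaw),np.sin(tilt)*np.sin(yaw),-np.cos(tilt)])
    x=np.array([-np.sin(yaw),np.cos(yaw),0])*(-1 if flip else 1)
    o=R.from_matrix(np.c_[x,np.cross(z,x),z]).as_quat(); return o[[3,0,1,2]],z
E
python3 - <<'E'
from h import *
for x in(.45,.5,.55,.6):
  for yaw in(.055,-.15):
    s=[]
    for t in(-70,-60,-50,-40,-20,0,20,30,40,50,60):
      qq,z=q(np.radians(t),yaw); ok=[arm.inverse_kinematics(np.array([x,.03,h])+.012*z,qq) for h in(.02,.04,.1)]
      s.append((t,''.join('01'[o is not None] for o in ok)))
    print(x,yaw,s)
E
```

```text
0.45 0.055 [(-70, '000'), (-60, '000'), (-50, '111'), (-40, '111'), (-20, '111'), (0, '111'), (20, '000'), (30, '000'), (40, '000'), (50, '000'), (60, '000')]
0.45 -0.15 [(-70, '000'), (-60, '000'), (-50, '111'), (-40, '111'), (-20, '111'), (0, '111'), (20, '000'), (30, '000'), (40, '000'), (50, '000'), (60, '000')]
0.5 0.055 [(-70, '000'), (-60, '000'), (-50, '110'), (-40, '111'), (-20, '111'), (0, '111'), (20, '111'), (30, '000'), (40, '000'), (50, '000'), (60, '000')]
0.5 -0.15 [(-70, '000'), (-60, '000'), (-50, '110'), (-40, '111'), (-20, '111'), (0, '111'), (20, '111'), (30, '000'), (40, '000'), (50, '000'), (60, '000')]
0.55 0.055 [(-70, '000'), (-60, '000'), (-50, '000'), (-40, '111'), (-20, '111'), (0, '111'), (20, '111'), (30, '111'), (40, '000'), (50, '000'), (60, '000')]
0.55 -0.15 [(-70, '000'), (-60, '000'), (-50, '000'), (-40, '111'), (-20, '111'), (0, '111'), (20, '111'), (30, '111'), (40, '000'), (50, '000'), (60, '000')]
0.6 0.055 [(-70, '000'), (-60, '000'), (-50, '000'), (-40, '110'), (-20, '111'), (0, '111'), (20, '111'), (30, '111'), (40, '001'), (50, '000'), (60, '000')]
0.6 -0.15 [(-70, '000'), (-60, '000'), (-50, '000'), (-40, '110'), (-20, '111'), (0, '111'), (20, '111'), (30, '111'), (40, '001'), (50, '000'), (60, '000')]
```

```bash
python3 - <<'E'
from h import *
Q,z=q(0,.055)
arm.movep([.48,.06,.06],Q)
arm.movel([.48,.06,.022],vel=.15)
g=arm.movel([.48,.06,-.008],vel=.03,guard=4); o=arm.get_obs(); print('touch',g,o['ee_pos'],o['contact_force'],o['width'],o['clock'])
arm.movel([.48,.06,.1],vel=.3)
arm.movep([.4665,.2225,.15],Q)
arm.movel([.4665,.2225,.10],vel=.2)
o=arm.get_obs(); print(o['ee_pos'],o['clock'])
cap('scene','s1.png');cap('top','t1.png')
a=cv2.imread('pics/s1.png')[130:250,330:480];b=cv2.imread('pics/t1.png')[160:280,180:330]
cv2.imwrite('pics/c1.png',np.hstack([cv2.resize(a,(400,320),interpolation=2),cv2.resize(b,(400,320),interpolation=2)]))
E
```

```text
touch True [ 0.47976225  0.06002349 -0.00114617] [-2.20236149 -0.17443843  7.58625716] 0.0856512419392007 3.4417
[0.46591777 0.22140771 0.09931521] 5.05
```

View pics/c1.png

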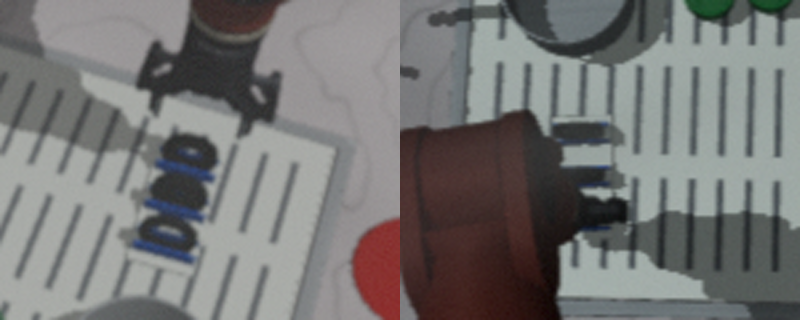

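The crop shows the open gripper (scene (208,95), top (605,212) in crop pixels) straddling the front ring, clear of the other two. The touch test confirmed the 13 mm fingertip setback when open. Now I'll pick it.

```bash
python3 - <<'E'
from h import *
arm.movel([.4665,.2225,.037],vel=.12,guard=15)
arm.close_gripper(30); o=arm.get_obs(); print(o['ee_pos'],o['contact_force'],o['width'],o['clock'])
arm.movel([.4665,.2225,.13],vel=.12)
o=arm.get_obs(); print(o['ee_pos'],o['contact_force'],o['width'],o['clock'])
cap('scene','s2.png');cap('top','t2.png')
a=cv2.imread('pics/s2.png')[130:250,330:480];b=cv2.imread('pics/t2.png')[160:280,180:330]
cv2.imwrite('pics/c2.png',np.hstack([cv2.resize(a,(400,320),interpolation=2),cv2.resize(b,(400,320),interpolation=2)]))
E
```

```text
[0.46758722 0.22266731 0.03867278] [-1.37130677 -0.42696523  5.58668692] 0.06334876143677753 6.175
[0.4660308  0.22240758 0.12912567] [ 0.33508979  0.28016884 -0.215755  ] 0.06346572439443401 7.1
```

View pics/c2.png

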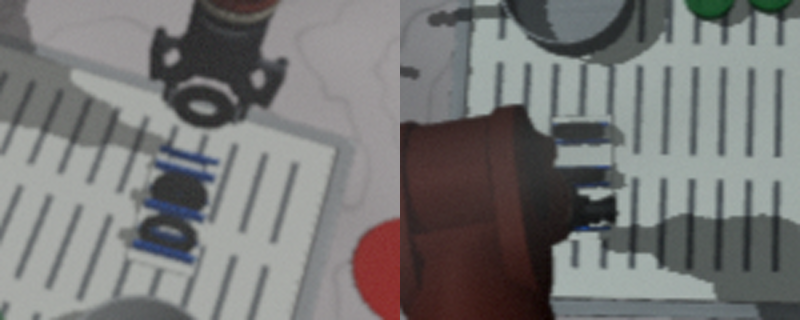

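```bash
python3 - <<'E'
from h import *
c=.0105; yaw=.055
def go(C,t,**k):
    Q,z=q(np.radians(t),yaw); arm.movel((np.array(C)+c*z).tolist(),rot=Q,**k) if 0 else None
    return arm.movel(np.array(C)+c*z,Q,**k)
Q,z=q(np.radians(-50),yaw); 
arm.movel([.4665,.06,.14],vel=.25)
arm.movep(np.array([.475,.03,.075])+c*z,Q)
arm.close_gripper(20)
g=go([.475,.03,.032],-50,vel=.04,guard=3); o=arm.get_obs(); p=o['ee_pos']-c*z
print('contact',g,p.round(4),o['contact_force'].round(2),o['width'],o['clock'])
cap('scene','s3.png');cap('top','t3.png')
a=cv2.imread('pics/s3.png')[110:230,250:400];b=cv2.imread('pics/t3.png')[160:280,240:390]
cv2.imwrite('pics/c3.png',np.hstack([cv2.resize(a,(400,320),interpolation=2),cv2.resize(b,(400,320),interpolation=2)]))
E
```

```text
contact True [0.4745 0.03   0.0353] [ 1.52 -0.42  3.85] 0.06357481269134635 10.6167
```

View pics/c3.png

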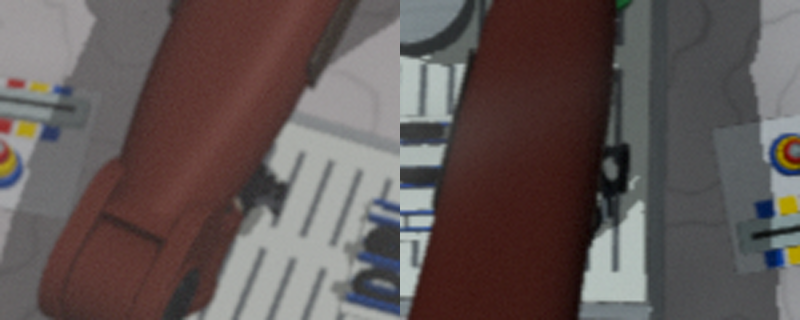

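The ring is mostly hidden behind the arm. The near edge is down on the insert at about the predicted height. Next I'll pivot it flat, raising the tool to vertical as it presses.

```bash
python3 - <<'E'
from h import *
c=.0105; yaw=.055
for t,zc,x in((-42,.032,.4755),(-33,.029,.4775),(-22,.0255,.480),(-11,.0225,.4815),(0,.0203,.4825)):
    Q,z=q(np.radians(t),yaw)
    g=arm.movel(np.array([x,.03,zc])+c*z,Q,vel=.03,guard=25); o=arm.get_obs(); p=o['ee_pos']-c*z
    print(t,g,p.round(4),o['contact_force'].round(1),o['moment'].round(2),round(o['width'],4),o['clock'])
    if g: break
E
```

```text
-42 False [0.4754 0.03   0.0327] [ 1.8 -0.   3. ] [-0.   -0.48  0.04] 0.0635 11.075
-33 False [0.4772 0.03   0.0291] [2.4 0.7 3. ] [ 0.05 -0.44 -0.01] 0.0634 11.4417
-22 False [0.4799 0.0299 0.0255] [ 1.1 -0.5  4.7] [-0.04 -0.09  0.  ] 0.0632 11.8583
-11 False [0.4824 0.03   0.0229] [2.9 0.6 5.8] [ 0.19 -0.4  -0.04] 0.0634 12.2833
0 False [0.4834 0.0301 0.0209] [2.2 1.4 5.8] [ 0.32 -0.17 -0.06] 0.0637 12.725
```

```bash
python3 - <<'E'
from h import *
arm.ungrasp(); arm.movel(arm.get_obs()['ee_pos']+[0,0,.12],vel=.25)
print(arm.get_obs()['clock'],arm.get_obs()['ee_pos'])
c=cap('scene','s4.png');np.savez('/tmp/s4.npz',**c)
d=cap('top','t4.png');np.savez('/tmp/t4.npz',**d)
a=cv2.imread('pics/s4.png')[90:210,250:400];b=cv2.imread('pics/t4.png')[160:280,230:380]
cv2.imwrite('pics/c4.png',np.hstack([cv2.resize(a,(400,320),interpolation=2),cv2.resize(b,(400,320),interpolation=2)]))
for k in(c,d):
    P=cloud(k).reshape(-1,3); m=(np.hypot(P[:,0]-.483,P[:,1]-.03)<.05)&(P[:,2]>.02)&(P[:,2]<.06); 
    if m.sum()>5: q_=P[m]; print(m.sum(),q_.mean(0).round(4),q_.min(0).round(4),q_.max(0).round(4))
E
```

```text
13.7083 [0.48217052 0.03006844 0.12919362]
203 [0.4787 0.0298 0.0263] [ 0.4469 -0.0015  0.0207] [0.5099 0.0606 0.0323]
```

View pics/c4.png

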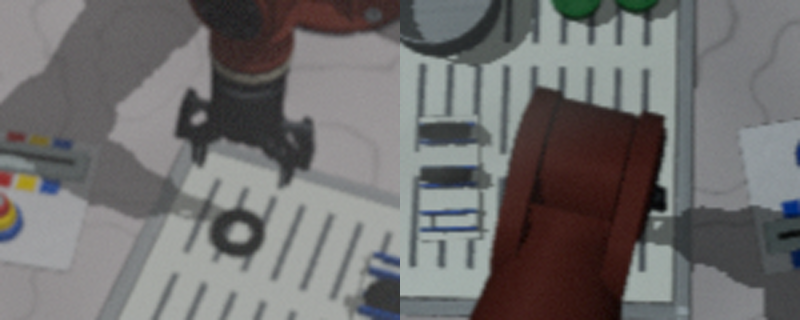

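The ring lies flat and free (crop (237,232)), its top at z≈0.026. Next I'll fit its centre and bore.

```bash
python3 - <<'E'
from h import *
from scipy.optimize import least_squares
k=dict(np.load('/tmp/s4.npz')); P=cloud(k)
z=.026
# dark mask via rectified orthophoto at z=.026
xs=np.linspace(.43,.53,201); ys=np.linspace(-.02,.08,201); X,Y=np.meshgrid(xs,ys,indexing='ij')
uv=(k['K']@(k['R']@np.stack([X.ravel(),Y.ravel(),0*X.ravel()+z])+k['t'][:,None])); u=(uv[0]/uv[2]).reshape(X.shape).astype(np.float32); v=(uv[1]/uv[2]).reshape(X.shape).astype(np.float32)
G=cv2.remap(cv2.cvtColor(k['frame'],cv2.COLOR_RGB2GRAY),u,v,cv2.INTER_CUBIC).astype(float)
cv2.imwrite('pics/ortho.png',cv2.resize(G.astype(np.uint8),(500,500)))
Q=P.reshape(-1,3); m=(np.hypot(Q[:,0]-.4785,Q[:,1]-.03)<.05)&(Q[:,2]>.022)&(Q[:,2]<.032); Q=Q[m]
best=min(((np.sum(np.hypot(Q[:,0]-a,Q[:,1]-b)>.0325),np.hypot(a-.4785,b-.03),a,b) for a in np.arange(.474,.485,.0005) for b in np.arange(.025,.036,.0005)))
print(best)
def blur(p):
    r=np.hypot(X-p[0],Y-p[1]); s=.0018
    sg=lambda t:1/(1+np.exp(-t/s)); return p[4]+p[5]*(sg(p[2]-r)-sg(p[3]-r))
for bi in(.0118,.0178,.0238):
    w=np.hypot(X-.4785,Y-.03)<.042
    f=lambda p:((blur([p[0],p[1],.032,bi,p[2],p[3]])-G)[w])
    r=least_squares(f,[.4785,.03,150,-120],x_scale=[.001,.001,10,10]); print(bi,r.x.round(4),r.cost)
f=lambda p:(blur([p[0],p[1],p[4],p[5],p[2],p[3]])-G)[w]
r=least_squares(f,[.4785,.03,150,-120,.032,.018],x_scale=[.001,.001,10,10,.001,.001]); print(r.x.round(4),r.cost)
rr=np.hypot(X-r.x[0],Y-r.x[1]); print([(round(a*1e3),round(G[(rr>=a)&(rr<a+.002)].mean())) for a in np.arange(0,.044,.002)])
E
```

```text
(np.int64(1), np.float64(0.0007071067811865433), np.float64(0.478), np.float64(0.029500000000000005))
0.0118 [ 4.824000e-01  2.920000e-02  1.473006e+02 -9.120460e+01] 4929378.983768582
0.0178 [ 4.824000e-01  2.900000e-02  1.424646e+02 -1.020959e+02] 3688219.4008064484
0.0238 [ 4.824000e-01  2.850000e-02  1.281418e+02 -1.026818e+02] 9952403.52452359
[ 4.823000e-01  2.910000e-02  1.524220e+02 -1.004402e+02  3.350000e-02
  1.500000e-02] 2730008.9113775827
[(0, 168), (2, 168), (4, 166), (6, 161), (8, 154), (10, 142), (12, 124), (14, 102), (16, 79), (18, 63), (20, 55), (22, 53), (24, 53), (26, 53), (28, 59), (30, 75), (32, 98), (34, 120), (36, 137), (38, 147), (40, 150), (42, 150)]
```

View pics/ortho.png

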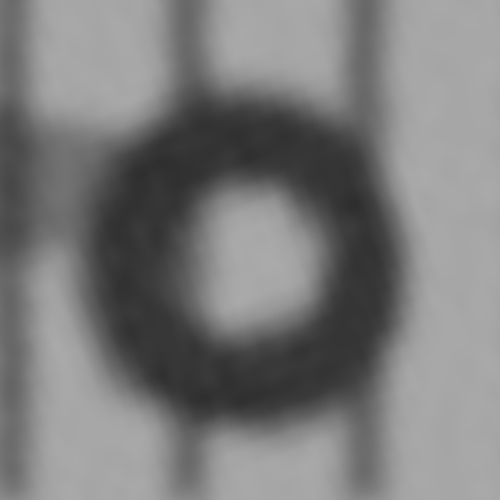

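The bore profile fits best at about 15–18 mm radius (the 17.8 mm model gives the lowest cost of the three), so this is the medium ring and should stop on the yellow step. Next I'll squeeze it along x to centre it, let go, then regrip along gauge y.

```bash
python3 - <<'E'
from h import *
Qx,_=q(0,.194-np.pi/2); Qy,_=q(0,.194)
print(np.round(arm.inverse_kinematics([.4805,.03,.06],Qx),2))
C=[.4805,.0298]
arm.movep(C+[.05],Qx); arm.movel(C+[.010],vel=.12,guard=10)
arm.close_gripper(20); o=arm.get_obs(); print(o['ee_pos'],o['width'],o['contact_force'].round(1))
arm.ungrasp(); arm.movel(C+[.05],vel=.2)
arm.movep(C+[.05],Qy); arm.movel(C+[.010],vel=.12,guard=10)
arm.close_gripper(30); o=arm.get_obs(); print(o['ee_pos'],o['width'],o['contact_force'].round(1))
arm.movel(C+[.13],vel=.2); o=arm.get_obs(); print(o['ee_pos'],o['width'],o['contact_force'].round(1),o['clock'])
arm.movel([.5613,-.2413,.13],vel=.25)
o=arm.get_obs(); print(o['ee_pos'],o['clock'])
c=cap('scene','s5.png');np.savez('/tmp/s5.npz',**c)
d=cap('top','t5.png')
a=cv2.imread('pics/s5.png')[90:210,180:330];b=cv2.imread('pics/t5.png')[160:280,310:460]
cv2.imwrite('pics/c5.png',np.hstack([cv2.resize(a,(400,320),interpolation=2),cv2.resize(b,(400,320),interpolation=2)]))
E
```

```text
[-0.21 -0.22 -0.53  1.26  0.    1.17]
[0.48134054 0.02964007 0.01142356] 0.06288063708183578 [-1.8  0.1  6.2]
[0.48137277 0.02958045 0.01156047] 0.06276856349594447 [-2.7 -0.3  7.2]
[0.48002575 0.02990698 0.12889272] 0.06236571658494698 [-0.2 -0.9 -1.4] 19.6417
[ 0.56100073 -0.24030932  0.1297355 ] 20.925
```

View pics/c5.png

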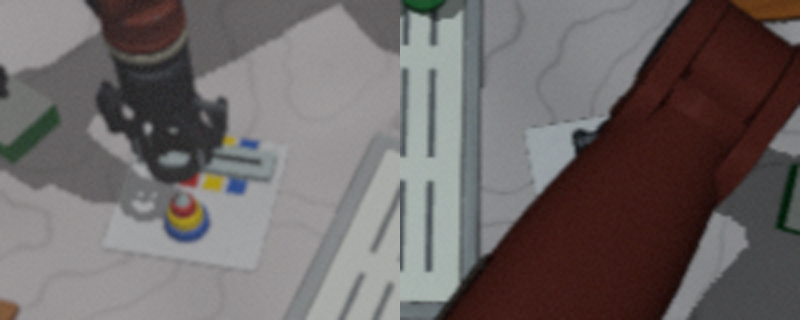

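```bash
python3 - <<'E'
from h import *
x,y=.5618,-.2410
arm.movel([x,y,.078],vel=.12); arm.wait(.2); o=arm.get_obs(); print(o['ee_pos'],o['contact_force'].round(1))
for k in range(4):
    g=arm.movel([x,y,.030],vel=.025,guard=5); o=arm.get_obs(); f=o['contact_force']; print(g,o['ee_pos'].round(4),f.round(1),o['moment'].round(2),o['clock'])
    break
E
```

```text
[ 0.56238891 -0.24139608  0.07915923] [ 0.1 -0.2 -0.6]
True [ 0.5619 -0.2414  0.0389] [ 0.7 -0.6  4.1] [-0.26  0.06 -0.04] 23.2167
```

It stopped at TCP z=0.0389, as predicted for the yellow step, with little side force. Now I'll release and look.

```bash
python3 - <<'E'
from h import *
arm.ungrasp(); p=arm.get_obs()['ee_pos']; arm.movel([p[0],p[1],.11],vel=.15)
arm.movel([.47,-.20,.14],vel=.25)
print(arm.get_obs()['clock'])
c=cap('scene','s6.png');np.savez('/tmp/s6.npz',**c)
d=cap('top','t6.png')
a=cv2.imread('pics/s6.png')[120:210,200:312];b=cv2.imread('pics/t6.png')[160:280,310:460]
cv2.imwrite('pics/c6.png',np.hstack([cv2.resize(a,(400,320),interpolation=2),cv2.resize(b,(400,320),interpolation=2)]))
for n,k in(('s',c),('t',d)):
    P=cloud(k).reshape(-1,3); r=np.hypot(P[:,0]-.5618,P[:,1]+.241); m=(r<.034)&(r>.019)&(P[:,2]>.044)&(P[:,2]<.07)
    if m.sum()>30:
        Q=P[m]; A=np.c_[Q[:,0]-.5618,Q[:,1]+.241,np.ones(len(Q))]
        for _ in range(4):
            s,*_r=np.linalg.lstsq(A,Q[:,2],rcond=None); e=abs(Q[:,2]-A@s); kk=e<.004; A,Q=A[kk],Q[kk]
        print(n,len(Q),s.round(4),'tilt deg',np.degrees(np.hypot(*s[:2])).round(2),Q.mean(0).round(4))
    m=(np.hypot(P[:,0]-.48,P[:,1]+.309)<.03)&(P[:,2]>.054)&(P[:,2]<.07)
    if m.sum(): print(n,'marker',m.sum(),P[m].mean(0).round(4))
E
```

```text
24.775
s 173 [-0.0321 -0.0408  0.0537] tilt deg 2.97 [ 0.5623 -0.2406  0.0537]
s marker 50 [ 0.4791 -0.3119  0.0617]
t 89 [ 0.0168 -0.0305  0.0526] tilt deg 2.0 [ 0.5718 -0.2266  0.0523]
```

View pics/c6.png

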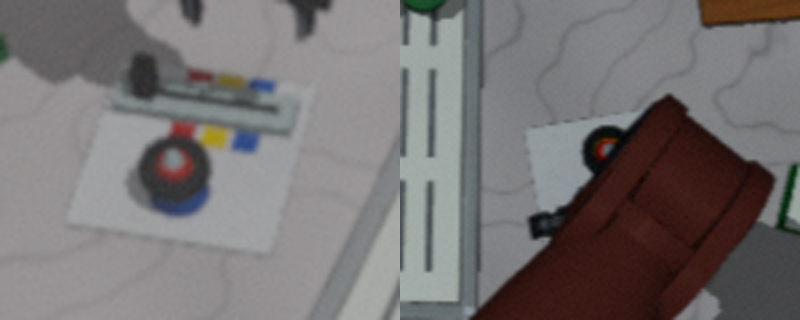

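The ring is on the yellow step: its top is at z≈0.053, with red poking through the bore and blue visible below at crop (180,195). Now the marker, to the yellow patch.

```bash
python3 - <<'E'
from h import *
Qy,_=q(0,.194)
S=[.4786,-.3103]; T=[.4657,-.2446]
arm.movep(S+[.12],Qy); arm.movel(S+[.030],vel=.12,guard=10)
arm.close_gripper(20); o=arm.get_obs(); print(o['ee_pos'].round(4),round(o['width'],4),o['contact_force'].round(1),o['clock'])
g=arm.movel(T+[.030],vel=.05,guard=25); arm.wait(.2); o=arm.get_obs(); print(g,o['ee_pos'].round(4),round(o['width'],4),o['contact_force'].round(1),o['clock'])
arm.ungrasp(); arm.movel(T+[.14],vel=.2)
Q0,_=q(0,.3); arm.movep([.30,.35,.22],Q0); arm.wait(.3)
print(arm.get_obs()['clock'])
from fit import *
c=cap('scene','s7.png');np.savez('/tmp/s7.npz',**c)
d=cap('top','t7.png');np.savez('/tmp/t7.npz',**d)
a=cv2.imread('pics/s7.png')[120:210,200:312];b=cv2.imread('pics/t7.png')[180:280,340:465]
cv2.imwrite('pics/c7.png',np.hstack([cv2.resize(a,(400,320),interpolation=2),cv2.resize(b,(400,320),interpolation=2)]))
for n,k in(('s',c),('t',d)):
    P=cloud(k).reshape(-1,3); r=np.hypot(P[:,0]-.5618,P[:,1]+.241); m=(r<.031)&(r>.019)&(P[:,2]>.048)&(P[:,2]<.060)
    Q=P[m]; A=np.c_[Q[:,0]-.5618,Q[:,1]+.241,np.ones(len(Q))]
    s,*_r=np.linalg.lstsq(A,Q[:,2],rcond=None); print(n,len(Q),s.round(4),'tilt',np.degrees(np.hypot(*s[:2])).round(2))
    m=(np.hypot(P[:,0]-.4657,P[:,1]+.2446)<.03)&(P[:,2]>.054)&(P[:,2]<.07); print('marker',m.sum(),P[m].mean(0).round(4))
    for kk,v in patches(k,(.5618,-.241)).items(): print(kk,[x.round(4).tolist() for x in v])
E
```

```text
[ 0.4787 -0.3105  0.0303] 0.0197 [-0.3 -1.2  2.3] 26.9083
False [ 0.4661 -0.244   0.0303] 0.0198 [2.7 0.9 7.3] 28.6
32.475
s 159 [-0.0133 -0.0189  0.0537] tilt 1.32
marker 49 [ 0.4672 -0.2421  0.0625]
red [[0.4995, -0.2705, 0.0105]]
yellow [[0.4957, -0.2403, 0.0098]]
blue [[0.4901, -0.2107, 0.0101]]
t 153 [-0.0026 -0.0253  0.0533] tilt 1.46
marker 54 [ 0.4651 -0.2414  0.0618]
red [[0.5024, -0.2685, 0.009], [0.4405, -0.2794, 0.0088]]
yellow [[0.4972, -0.2383, 0.0091], [0.4347, -0.2503, 0.0093]]
blue [[0.4911, -0.2093, 0.0087], [0.4296, -0.2209, 0.009]]
```

View pics/c7.png

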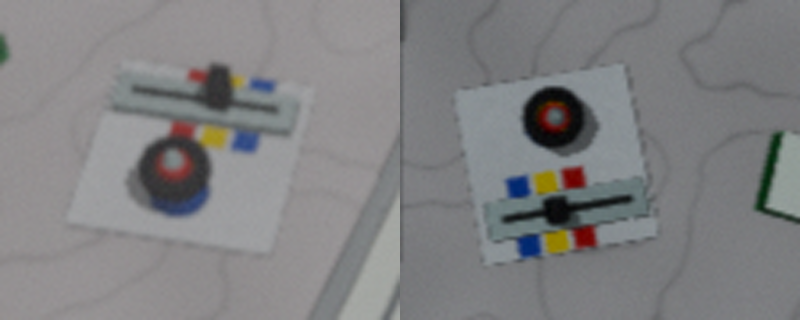

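View pics/s7.png

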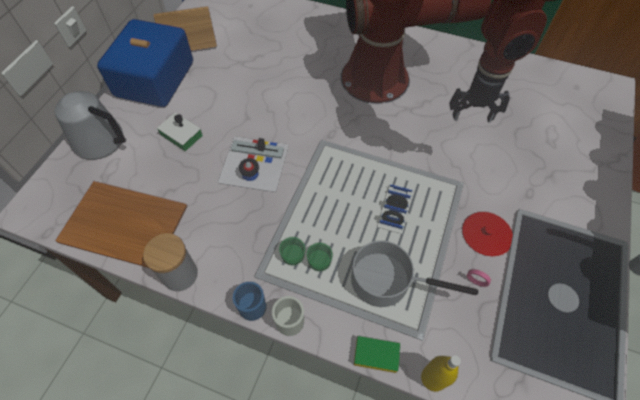

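The marker stands between the two yellow patches (top crop (557,210), which centres after parallax). The ring is level on the cone, the other two rings still stand, and everything else looks untouched. The arm is clear.

```bash
python3 -c "
from station import arm
print(arm.close_job(),arm.get_obs()['clock'])"
```

```text
the job is handed in; nothing more can be done
the job is handed in; nothing more can be done
```

The job is done and handed in, at about 32.5 s of the 64 s allowed. The front ring was the medium one, so the marker now stands at the yellow patch.

- **Laying down:** I lifted the ring out of the front slot, pivoted it flat on the free part of the insert and let go. I then squeezed it once lightly to centre it, let go again, and took it by its outer edge.
- **On the cone:** I lowered it slowly with a force guard. It stopped at the height expected for the yellow step, with about 4 N of contact force. After release its top was at 53–54 mm (53 expected).
- **Marker:** I gripped it, slid it to yellow and let go. The gripper was within about 1 mm of the patch centre when it released.
- **Surroundings:** The last pictures show the other two rings standing in the rack and nothing else visibly moved.

Two of the checks disagreed slightly:

- **Ring level:** The last depth fits gave 1.3–1.5° of tilt. The first look, partly blocked by the arm, gave 2–3°. I put both down to noise.
- **Marker position:** The depth estimates put the marker 2–3 mm further towards +y than the gripper position did. I took this to be the camera also seeing the marker's side face.

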